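# Clear the small stationery into the desk drawer with the desk scoop

### The arm

A 7-joint arm with a two-finger parallel gripper is mounted at the origin on a cart in front of the work surface, level with it; the furniture and walls round the work are solid. World frame = base frame: x ahead of the robot, y to its left, z up, the work surface at z = 0. Lengths are in m, angles in rad, forces in N, time in s.
With the tool pointing down it reaches from about 0.4 to 0.85 m from the base axis. Payload 6.9 kg.
Tool frame: the origin (TCP) lies midway between the tips of the shut fingers; the grasp point (between the pads) lies 19 mm behind it; z points along the fingers, y is the line along which they close (so a half turn about z gives the same grasp; the last joint's range is limited). The gripper opens to 85 mm and grips with 20 to 120 N. Pads are 22 mm wide; open, the fingers measure 114 mm over their backs; the gripper's body (76 mm by 85 mm) begins 54 mm behind the grasp point. The pads swing forward as they close: fully open they stand 13 mm farther back than shut.
Start: joints at [-1.123, 0.507, -0.238, 1.5, 0.126, 1.149, -0.155], TCP at [0.21, 0.589, 0.209] pointing down, gripper open.
Joint ranges: [-3.08, 3.08], [-0.24, 2.05], [-1.43, 1.35], [0, 2.5], [-1.52, 4.66], [0.17, 1.96], [-2.89, 2.89]. Speed limits (rad/s): [2.39, 2.39, 3.14, 3.14, 3.14, 3.14, 3.14].

### API

Orientations are given as a unit quaternion [x, y, z, w].
In Python, from plant import bot gives the robot as it stands. Calls block until the motion is done:
- bot.movep(position, orientation): joint-space move of the TCP to a pose.
- bot.servo_line(position, rot=None, vel=0.15): straight line of the TCP; rot=None keeps the orientation; vel is the mean speed in m/s.
- bot.movej(angles): joint-space move.
- bot.gripper_to(opening, newtons=None): finger opening in m; newtons is the grip in N (None keeps the last); returns when the fingers have stopped.
- bot.hold(seconds).
- bot.solve_ik(position, orientation): joint angles nearest the present ones, or None.
- bot.grab_frame(name): name is "side" or "top"; returns the picture (480x640x3 uint8, red, green, blue); there is no depth.
- bot.camera_model(name): a dict with "fx", "fy", "cx", "cy" (pixels), "origin" and "attitude" of the camera in the world. Camera axes: x right, y up, looking along -z (the intrinsics and any distortion apply to the point x, -y, -z); pixel columns grow to the right and rows downward; lengths in m; the calibration is good to about 2 mm. A picture is of the moment at which its call begins. camera_model takes no time and is no camera call.
A pose or a line that the arm cannot do raises bot.PlanningError and nothing moves.
- bot.finish_job(): hands the job in; it is judged then, once.
Trained networks look in the newest picture that a camera, given by its name, has taken for a name from the list of things; names that differ only in an ending like _2 or _b are one class to them, and where a whole thing is asked for, a point or a joint stands for the part that bears it (a point fixed in the world has none). Each returns a list of dicts, best first, with "p" (0 to 1); they miss things now and then, are a little off and sometimes report something else, mostly with a low value. They report only what shows in the picture. A call takes as long as a camera call.
- bot.search_frame(target, camera): "xy" ([column, row] in pixels, amid what is visible of it).
Readings, each from a call of its own:
- bot.current_time(): time.
- bot.current_joint_pos(): joint angles.
- bot.current_joint_vel(): joint speeds.
- bot.current_joint_torque(): joint torques, N m.
- bot.current_tool_pos(): TCP position.
- bot.current_orientation(): TCP orientation.
- bot.current_wrist_force(): force on the tool from outside, world axes, zero at the start.
- bot.current_wrist_torque(): the same for the moment, N m.
- bot.current_width(): finger opening in m.
- bot.current_finger_force(): force on a finger pad.
Only numpy, scipy, OpenCV 4.12 (cv2) and the standard library are available. Lean on these libraries where they do the work, as an engineer would, in place of code of your own. Each camera call takes 0.05 s, during which the arm holds its last target. There are 200 camera calls.

### The job

Put every eraser, pencil sharpener and black spring clip that lies about on the desk onto the flat metal scoop, carry the loaded scoop level to the little open drawer so that nothing falls off, and tip it there so that they all slide into the drawer. Then lay the empty scoop flat back on its cork mat and push the drawer fully shut. Leave everything else on the desk where it is.

Things in the scene. Friction and masses are not known exactly. Their poses are not given: they have to be found in the camera images.
- scoop: flat open desk scoop of bright metal, 160 g, on the mat, empty. Origin: underside of the pan's centre; x points out of its open mouth, z up. Pan 146 (x) by 112 (y), floor 3 thick, 4 mm side walls up to z = 15, rear wall up to z = 22, front open; inside 142 x 104
- scoop_pan (a point): centre of the scoop's pan, on its inner floor (3 mm above the scoop's origin, same axes). The metal is slippery: small things begin to slide between about 13 and 20 degrees of tilt
- scoop_lip (a point): middle of the scoop's open front edge, on its inner floor (73 mm ahead of the pan's centre)
- scoop_grip (a point): place to hold the scoop: on the centre line of its black upright plastic handle, 89 mm behind the pan's centre, 46 mm above the scoop's underside. The handle is 20 mm thick along the scoop's x and 28 mm along its y and stands free from z = 20 to 66 behind the rear wall, 6 mm from it
- mat: cork mat fixed to the desk, 160 (x) x 210 (y) x 2 mm, on which the scoop lives. Origin: centre of its underside, on the desk
- unit_drawer0 (a joint): drawer of the small wooden drawer unit, in m: 0 = shut, 0.134 = as far out as it goes; starts out. It slides with about 1 N of friction and stays where it is left
- drawer_in (a point): centre of the drawer's inner floor, 22 mm above the desk; moves with the drawer. x points to the back (the way to push it shut), y across. Inside 155 (x) x 158 (y) mm, walls 41 mm above this floor. With the drawer out by d only the front (d - 6 mm) of the inside is open above, starting 77 mm before this point; the rest is under the unit
- drawer_front (a point): middle of the outer face of the drawer's wooden front panel (194 mm wide, 15 thick, from 14 to 72 mm above the desk), 44 mm above the desk; x into the unit, y across. A brass knob (28 mm across, 43 long) stands out of its middle, bare panel either side. The unit is fixed, 200 x 200 mm, 85 mm high
- eraser_a: eraser, white in a dark blue card sleeve, 43 (x) x 24 (y) x 14 mm, 20 g. Origin: centre of its underside
- eraser_b: a second eraser like the first
- sharpener: grey metal pencil sharpener, 25 (x) x 15 (y) x 11 mm, 20 g. Origin: centre of its underside
- clip_a: black spring clip: solid black body 20 (x, at its foot; it narrows upwards like a roof) x 32 (y, upright end faces, the ones to hold) x 16 mm high, with thin wire loops above it to 35 mm which do not hinder a gripper, 12 g. Origin: centre of its underside
- clip_b: a second black spring clip like the first
- tape: roll of turquoise paper tape, 45 mm across, 15 mm high, lying flat among the small things; to be left alone. Origin: centre of its underside
- notes: block of yellow sticky notes, 75 x 75 x 12 mm; to be left alone. Origin: centre of its underside

How it is judged:
On the way, in this order (a step that is already met when the one before it is completed fails the run):
1. every small thing that is present lies in the scoop's pan (x of eraser_a in the frame of scoop_pan between -0.078 and 0.078 m and y of eraser_a in the frame of scoop_pan between -0.056 and 0.056 m and z of eraser_a in the frame of scoop_pan between -0.006 and 0.045 m and x of eraser_b in the frame of scoop_pan between -0.078 and 0.078 m and y of eraser_b in the frame of scoop_pan between -0.056 and 0.056 m and z of eraser_b in the frame of scoop_pan between -0.006 and 0.045 m and x of sharpener in the frame of scoop_pan between -0.078 and 0.078 m and y of sharpener in the frame of scoop_pan between -0.056 and 0.056 m and z of sharpener in the frame of scoop_pan between -0.006 and 0.045 m and x of clip_a in the frame of scoop_pan between -0.078 and 0.078 m and y of clip_a in the frame of scoop_pan between -0.056 and 0.056 m and z of clip_a in the frame of scoop_pan between -0.006 and 0.045 m and x of clip_b in the frame of scoop_pan between -0.078 and 0.078 m and y of clip_b in the frame of scoop_pan between -0.056 and 0.056 m and z of clip_b in the frame of scoop_pan between -0.006 and 0.045 m), for 0.3 s.
2. the scoop is lifted more than 30 mm off the mat, tilted less than 15 degrees, with all of them still in it (all of step 1 and height (world z) of scoop above 0.032 m and angle between scoop's own z axis and vertical below 0.26 rad), for 0.2 s.
3. the scoop is over the open drawer (middle of its lip within 120 mm of the drawer's middle, seen from above), tilted less than 15 degrees, with all of them still in it (all of step 1 and height (world z) of scoop_lip above 0.06 m and horizontal distance between scoop_lip and drawer_in below 0.12 m and angle between scoop's own z axis and vertical below 0.26 rad), for 0.1 s.
4. the scoop, its lip still within 120 mm of the drawer's middle, is tipped by more than 20 degrees and nothing is left in it (horizontal distance between scoop_lip and drawer_in below 0.12 m and angle between scoop's own z axis and vertical above 0.35 rad and not (x of eraser_a in the frame of scoop_pan between -0.078 and 0.078 m and y of eraser_a in the frame of scoop_pan between -0.056 and 0.056 m and z of eraser_a in the frame of scoop_pan between -0.006 and 0.045 m) and not (x of eraser_b in the frame of scoop_pan between -0.078 and 0.078 m and y of eraser_b in the frame of scoop_pan between -0.056 and 0.056 m and z of eraser_b in the frame of scoop_pan between -0.006 and 0.045 m) and not (x of sharpener in the frame of scoop_pan between -0.078 and 0.078 m and y of sharpener in the frame of scoop_pan between -0.056 and 0.056 m and z of sharpener in the frame of scoop_pan between -0.006 and 0.045 m) and not (x of clip_a in the frame of scoop_pan between -0.078 and 0.078 m and y of clip_a in the frame of scoop_pan between -0.056 and 0.056 m and z of clip_a in the frame of scoop_pan between -0.006 and 0.045 m) and not (x of clip_b in the frame of scoop_pan between -0.078 and 0.078 m and y of clip_b in the frame of scoop_pan between -0.056 and 0.056 m and z of clip_b in the frame of scoop_pan between -0.006 and 0.045 m)), for 0.1 s.
At the end, for the whole second after the job is handed in: every small thing present lies at rest inside the drawer, the drawer is shut to within 4 mm, and the scoop rests flat (within 3 degrees) on the mat, pan centre within 40 mm of the mat's centre (x of eraser_a in the frame of drawer_in between -0.08 and 0.08 m and y of eraser_a in the frame of drawer_in between -0.082 and 0.082 m and z of eraser_a in the frame of drawer_in between -0.006 and 0.045 m and x of eraser_b in the frame of drawer_in between -0.08 and 0.08 m and y of eraser_b in the frame of drawer_in between -0.082 and 0.082 m and z of eraser_b in the frame of drawer_in between -0.006 and 0.045 m and x of sharpener in the frame of drawer_in between -0.08 and 0.08 m and y of sharpener in the frame of drawer_in between -0.082 and 0.082 m and z of sharpener in the frame of drawer_in between -0.006 and 0.045 m and x of clip_a in the frame of drawer_in between -0.08 and 0.08 m and y of clip_a in the frame of drawer_in between -0.082 and 0.082 m and z of clip_a in the frame of drawer_in between -0.006 and 0.045 m and x of clip_b in the frame of drawer_in between -0.08 and 0.08 m and y of clip_b in the frame of drawer_in between -0.082 and 0.082 m and z of clip_b in the frame of drawer_in between -0.006 and 0.045 m and linear speed of each of eraser_a, eraser_b, sharpener, clip_a, clip_b below 0.03 m/s and value of joint unit_drawer0 below 0.004 m and horizontal distance between scoop and mat below 0.04 m and angle between scoop's own z axis and vertical below 0.06 rad and height (world z) of scoop below 0.006 m and linear speed of scoop below 0.02 m/s); the robot touches nothing.
It fails at once if the scoop is tilted more than 20 degrees with something in it while its lip is more than 170 mm from the drawer's middle (angle between scoop's own z axis and vertical above 0.35 rad and horizontal distance between scoop_lip and drawer_in above 0.17 m and ((x of eraser_a in the frame of scoop_pan between -0.078 and 0.078 m and y of eraser_a in the frame of scoop_pan between -0.056 and 0.056 m and z of eraser_a in the frame of scoop_pan between -0.006 and 0.045 m) or (x of eraser_b in the frame of scoop_pan between -0.078 and 0.078 m and y of eraser_b in the frame of scoop_pan between -0.056 and 0.056 m and z of eraser_b in the frame of scoop_pan between -0.006 and 0.045 m) or (x of sharpener in the frame of scoop_pan between -0.078 and 0.078 m and y of sharpener in the frame of scoop_pan between -0.056 and 0.056 m and z of sharpener in the frame of scoop_pan between -0.006 and 0.045 m) or (x of clip_a in the frame of scoop_pan between -0.078 and 0.078 m and y of clip_a in the frame of scoop_pan between -0.056 and 0.056 m and z of clip_a in the frame of scoop_pan between -0.006 and 0.045 m) or (x of clip_b in the frame of scoop_pan between -0.078 and 0.078 m and y of clip_b in the frame of scoop_pan between -0.056 and 0.056 m and z of clip_b in the frame of scoop_pan between -0.006 and 0.045 m))).
It fails at once if the tape roll or the sticky notes are moved more than 40 mm (distance of any of tape, notes from where it was at the start of the episode above 0.04 m).
Of eraser_a, eraser_b, sharpener, clip_a, clip_b only 3 to 4 are there at a start; the rules pass over those that are not, and their reading is None.
At some moment in a run one of eraser_a, eraser_b, sharpener, clip_a, clip_b may be knocked a few centimetres aside while the robot is not near it.
It also fails if it takes over 208 s, if anything falls off the work surface, if the arm or the gripper's body presses on something with over 40 N, if the wrist force passes 120 N, or if a joint passes its speed limit or range.

## Working session

There is one attempt and no reset: what is moved stays moved. The work goes in short steps, each a Python script; the robot and the scene stay as the last script left them, time stands still between calls to the robot, and variables do not carry over. Pictures are saved under pics/ and viewed, at most 14 in all, crops included, and the job is handed in when it is done.

```bash
ls; mkdir -p pics; python3 - <<'E'
from plant import bot
import cv2
for n in("top","side"):
    im=bot.grab_frame(n); cv2.imwrite(f"pics/{n}0.png",im[:,:,::-1]); print(n,bot.camera_model(n))
    for t in["scoop","scoop_grip","mat","drawer_front","drawer_in","eraser_a","sharpener","clip_a","tape","notes"]:
        print(t,[(round(d["p"],2),[round(float(v)) for v in d["xy"]]) for d in bot.search_frame(t,n)])
print(bot.current_time(),bot.current_orientation())
E
```

```text
pics
top {'fx': 486.38732140108004, 'fy': 486.38732140108004, 'cx': 324.8991347435194, 'cy': 245.26957076417327, 'origin': array([4.40170680e-01, 3.75489913e-04, 1.57541695e+00]), 'attitude': array([ 0.01758588, -0.02106313, -0.70040445,  0.71321854])}
scoop [(0.77, [409, 249])]
scoop_grip [(0.58, [408, 249])]
mat [(0.78, [413, 267])]
drawer_front [(0.98, [220, 263])]
drawer_in [(0.88, [218, 265])]
eraser_a [(0.51, [338, 240]), (0.47, [311, 214])]
sharpener []
clip_a []
tape [(0.39, [310, 278])]
notes [(0.75, [458, 278])]
side {'fx': 493.9440505841754, 'fy': 493.9440505841754, 'cx': 323.89408821136544, 'cy': 238.04211819878006, 'origin': array([0.42389619, 0.72580996, 1.08332317]), 'attitude': array([-0.02683018,  0.30455151,  0.95035628, -0.05789171])}
scoop [(0.88, [340, 180]), (0.17, [326, 235])]
scoop_grip [(0.66, [340, 173])]
mat [(0.61, [345, 200])]
drawer_front [(0.61, [344, 362]), (0.5, [371, 139])]
drawer_in [(0.62, [342, 366])]
eraser_a [(0.71, [287, 261]), (0.56, [326, 235]), (0.34, [340, 174])]
sharpener [(0.36, [371, 138])]
clip_a [(0.56, [288, 260])]
tape [(0.72, [362, 265]), (0.35, [372, 139])]
notes [(0.74, [369, 140]), (0.24, [324, 235])]
1.1 [ 1.70575823e-01  9.85344553e-01 -1.76905825e-05 -5.88156395e-06]
```

View pics/top0.png

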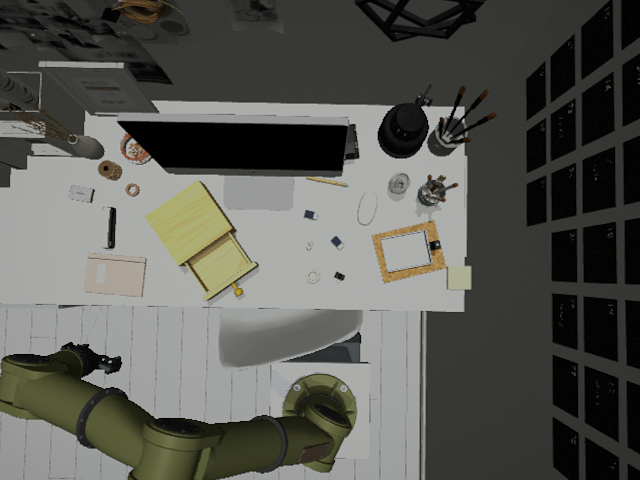

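View pics/side0.png

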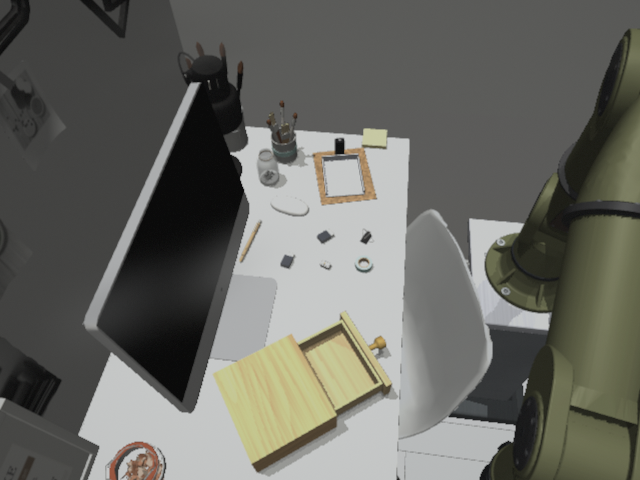

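The top view shows erasers at (311,214) and (337,241), the sharpener at (309,245), a clip at (340,276) and the tape at (313,278). The scoop is at (409,250) with its handle at (434,245), and the drawer's knob is at (238,292). I'll zoom in next.

```bash
cat > h.py <<'E'
import numpy as np, cv2
from scipy.spatial.transform import Rotation as R
from plant import bot
def ray(px,cam):
    c=bot.camera_model(cam)
    d=np.array([(px[0]-c["cx"])/c["fx"],-(px[1]-c["cy"])/c["fy"],-1])
    return c["origin"],R.from_quat(c["attitude"]).apply(d)
def onz(px,cam,z=0.):
    o,d=ray(px,cam); return o+d*(z-o[2])/d[2]
def proj(p,cam):
    c=bot.camera_model(cam); q=R.from_quat(c["attitude"]).inv().apply(np.asarray(p)-c["origin"])
    return np.array([c["cx"]+c["fx"]*q[0]/-q[2],c["cy"]-c["fy"]*q[1]/-q[2]])
def down(yaw):  # tool z down, tool y (closing line) at world angle yaw
    y=np.array([np.cos(yaw),np.sin(yaw),0]); z=np.array([0,0,-1.]); return R.from_matrix(np.c_[np.cross(y,z),y,z]).as_quat()
def crop(im,x0,y0,x1,y1,s,fn):
    cv2.imwrite(fn,cv2.resize(im[y0:y1,x0:x1,::-1],None,fx=s,fy=s,interpolation=cv2.INTER_CUBIC))
E
python3 - <<'E'
from h import *
t=cv2.imread("pics/top0.png")[:,:,::-1]; s=cv2.imread("pics/side0.png")[:,:,::-1]
A=cv2.resize(t[200:300,290:470],None,fx=4,fy=4,interpolation=cv2.INTER_CUBIC)
crop(t,290,200,480,300,4,"pics/t1.png")
crop(s,270,120,410,280,3.7,"pics/s1.png")
for n,p,z in[("er1",(311,214),.014),("er2",(337,241),.014),("shp",(309,245),.011),("clip",(340,276),.016),("tape",(313,278),.015),("handle",(434,245),.066)]: print(n,onz(p,"top",z).round(3))
for n,p,z in[("er1",(287,261),.014),("er2",(326,237),.014),("shp",(325,265),.011),("clip",(366,237),.016),("tape",(363,264),.015),("handle",(340,142),.066)]: print(n,onz(p,"side",z).round(3))
E
```

```text
er1 [0.626 0.04  0.014]
er2 [ 0.54  -0.045  0.014]
shp [0.526 0.045 0.011]
clip [ 0.428 -0.057  0.016]
tape [0.42  0.03  0.015]
handle [ 0.53  -0.346  0.066]
er1 [0.623 0.052 0.014]
er2 [ 0.532 -0.035  0.014]
shp [0.524 0.051 0.011]
clip [ 0.426 -0.046  0.016]
tape [0.427 0.039 0.015]
handle [ 0.529 -0.345  0.066]
```

View pics/t1.png

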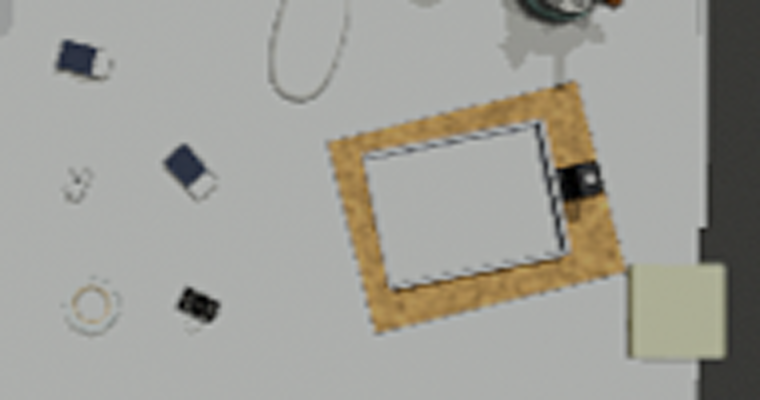

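View pics/s1.png

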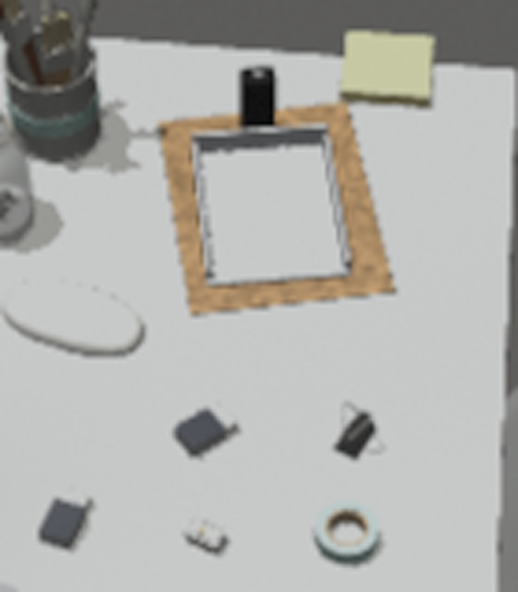

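```bash
python3 - <<'E'
from h import *
T=[np.array(p)/4+[290,200] for p in[(327,142),(578,82),(625,270),(377,333)]]
S=[np.array(p)/3.7+[270,120] for p in[(190,313),(158,124),(345,105),(395,290)]]
for a,b in zip(T,S): print(onz(a,"top",.002).round(4),onz(b,"side",.002).round(4))
P=np.array([onz(a,"top",.002) for a in T]);Q=np.array([onz(a,"side",.002) for a in S])
for X in(P,Q): print(X.mean(0),[np.linalg.norm(X[i]-X[i-1]).round(4) for i in range(4)])
t=cv2.imread("pics/top0.png")[:,:,::-1]
crop(t,130,170,270,310,4,"pics/d1.png")
E
```

```text
[ 0.5609 -0.158   0.002 ] [ 0.5605 -0.1546  0.002 ]
[ 0.6135 -0.3616  0.002 ] [ 0.6131 -0.3525  0.002 ]
[ 0.4615 -0.4005  0.002 ] [ 0.4609 -0.3918  0.002 ]
[ 0.4071 -0.2004  0.002 ] [ 0.4065 -0.1952  0.002 ]
[ 0.51073225 -0.28012791  0.002     ] [np.float64(0.1595), np.float64(0.2103), np.float64(0.157), np.float64(0.2074)]
[ 0.51023611 -0.27352558  0.002     ] [np.float64(0.1593), np.float64(0.2048), np.float64(0.1572), np.float64(0.204)]
```

View pics/d1.png

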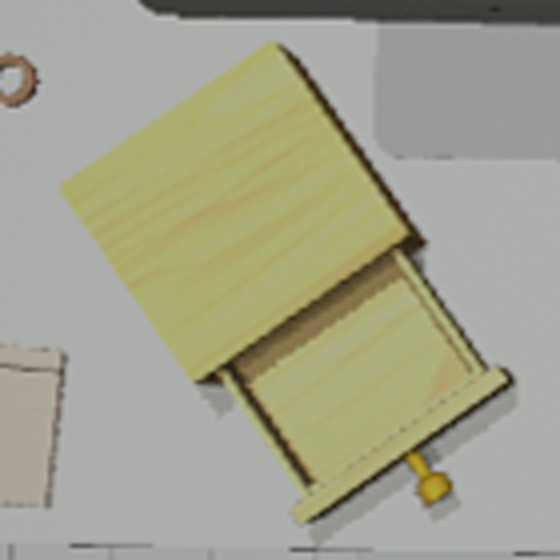

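```bash
python3 - <<'E'
from h import *
o=np.array([130,170])
f=[onz(np.array(p)/4+o,"top",.072) for p in[(305,523),(513,380)]]
u=[onz(np.array(p)/4+o,"top",.085) for p in[(275,42),(62,187),(195,382),(412,235)]]
print("front",np.round(f,4),"unit",np.round(u,4))
v=f[0]-f[1]; print("w",np.linalg.norm(v),"yaw of x",np.degrees(np.arctan2(v[1],v[0]))+0,"unit yaw",[np.degrees(np.arctan2(*(u[i]-u[j])[1::-1])).round(1) for i,j in[(1,2),(0,3),(1,0),(2,3)]])
c4=[np.array(p)/4+[290,200] for p in[(365,157),(540,123),(566,252),(390,290)]]
c=[onz(p,"top",.016) for p in c4]; print("scoop",np.round(c,4),np.mean(c,0),[np.degrees(np.arctan2(*(c[i]-c[j])[1::-1])).round(1) for i,j in[(0,1),(3,2)]])
print("handle",onz(np.array([580,181])/4+[290,200],"top",.068))
# object axes
for n,a,b,z in[("e1",(58,53),(110,65),.014),("e2",(170,150),(210,194),.014),("clip",(181,298),(217,312),.012)]:
    p,q=[onz(np.array(k)/4+[290,200],"top",z) for k in(a,b)]; print(n,((p+q)/2).round(3),np.linalg.norm(p-q).round(3),np.degrees(np.arctan2(*(q-p)[1::-1])).round(1))
for n,a,b,z in[("shp",(190,527),(224,546),.008),("clip",(370,412),(343,455),.01)]:
    p,q=[onz(np.array(k)/3.7+[270,120],"side",z) for k in(a,b)]; print(n,((p+q)/2).round(3),np.linalg.norm(p-q).round(3),np.degrees(np.arctan2(*(q-p)[1::-1])).round(1))
e=np.array([.625,.043]); 
for yaw in np.radians([0,180]): print(yaw,bot.solve_ik([*e,.12],down(yaw)))
bot.gripper_to(.05)
bot.movep([.45,.35,.25],down(np.radians(0)))
bot.movep([*e,.12],down(np.radians(0)))
print(bot.current_tool_pos(),bot.current_time(),proj([*e,.12],"top"),proj([*e,.12],"side"))
a=bot.grab_frame("top");b=bot.grab_frame("side")
A=cv2.resize(a[170:290,270:370],(400,480),interpolation=2);p=proj([*e,.12],"side").astype(int)
B=cv2.resize(b[p[1]-60:p[1]+60,p[0]-50:p[0]+50],(400,480),interpolation=2);print(p)
cv2.imwrite("pics/h1.png",np.hstack([A,B])[:,:,::-1])
E
```

```text
front [[0.3452 0.3551 0.072 ]
 [0.4578 0.1983 0.072 ]] unit [[0.7149 0.3867 0.085 ]
 [0.5995 0.5465 0.085 ]
 [0.4517 0.4394 0.085 ]
 [0.5674 0.2769 0.085 ]]
w 0.19307194428637 yaw of x 125.67974430033894 unit yaw [np.float64(35.9), np.float64(36.7), np.float64(125.8), np.float64(125.5)]
scoop [[ 0.5483 -0.1873  0.016 ]
 [ 0.5783 -0.3279  0.016 ]
 [ 0.4749 -0.3495  0.016 ]
 [ 0.4419 -0.2086  0.016 ]] [ 0.51081826 -0.2683472   0.016     ] [np.float64(102.0), np.float64(103.2)]
handle [ 0.52903438 -0.3484054   0.068     ]
e1 [0.623 0.04  0.014] 0.043 -102.0
e2 [ 0.534 -0.047  0.014] 0.048 -136.8
clip [ 0.427 -0.056  0.012] 0.031 -110.2
shp [0.522 0.048 0.008] 0.028 153.3
clip [ 0.425 -0.05   0.01 ] 0.044 67.9
0.0 [-0.273939    0.59857686  0.27594939  1.62288422 -0.19034352  0.94662296
  0.06800164]
3.141592653589793 [ 0.23172305  0.63201333 -0.57255873  1.61559299  0.38769263  1.00961547
  2.67974016]
[0.62503158 0.04535984 0.12039624] 4.2333 [309.21901769 210.08268593] [283.3360228  233.99312548]
[283 233]
```

View pics/h1.png

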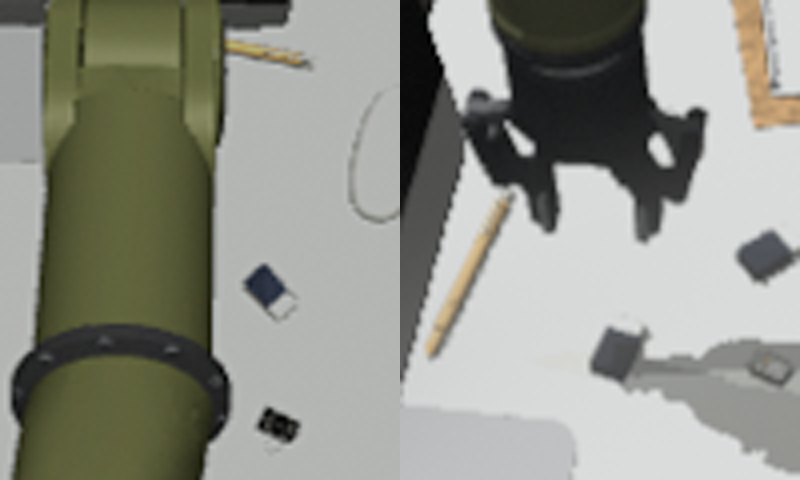

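Open fingers at side-crop (545,230) and (648,237) agree with the projected TCP, so the side camera is accurate. Eraser 1 is at about side px (288,258).

```bash
cat >> h.py <<'E'
SC=np.array([.510,-.264]); SY=np.radians(102.6)
def s2w(x,y): return SC+[x*np.cos(SY)-y*np.sin(SY),x*np.sin(SY)+y*np.cos(SY)]
def near(yaw,ref):  # half-turn equivalent nearest ref
    return yaw+np.pi*round((ref-yaw)/np.pi)
def pick(xy,yawdeg,w,z=.003,op=None):
    q=down(near(np.radians(yawdeg),0)); bot.gripper_to(op or w+.03,40)
    bot.movep([*xy,.10],q); bot.servo_line([*xy,z],vel=.12)
    bot.gripper_to(0,40); print("grip",bot.current_width(),bot.current_finger_force(),bot.current_tool_pos())
    bot.servo_line([*xy,.10],vel=.2); print("lifted",bot.current_width(),bot.current_finger_force())
def place(x,y,w,z=.012,yaw=SY):
    p=s2w(x,y); q=down(near(yaw,0))
    bot.movep([*p,.10],q); bot.servo_line([*p,z],vel=.1); bot.gripper_to(w+.014); bot.servo_line([*p,.10],vel=.2)
    print("placed",bot.current_time())
def snap(fn,box=(240,110,430,300),s=3,cam="side"):
    im=bot.grab_frame(cam); crop(im,*box,s,fn)
E
python3 - <<'E'
from h import *
m=onz((288.5,258),"side",.014)[:2]; print(m)
e=(m+[.623,.040])/2; print(e)
pick(e,-12,.024)
E
```

```text
[0.62042595 0.04223754]
[0.62171297 0.04111877]
grip -0.0002742347168290046 0.0 [0.62171851 0.04111643 0.00304759]
lifted 6.60746409932777e-05 0.0
```

```bash
python3 - <<'E'
from h import *
snap("pics/s2.png",(240,180,400,300),5)
print(proj([*bot.current_tool_pos()],"side"),[(d["p"],d["xy"]) for d in bot.search_frame("eraser_a","side")])
E
```

```text
[285.92602706 238.74402514] [(0.6, [325.2, 233.9]), (0.43, [286.2, 260.5])]
```

View pics/s2.png

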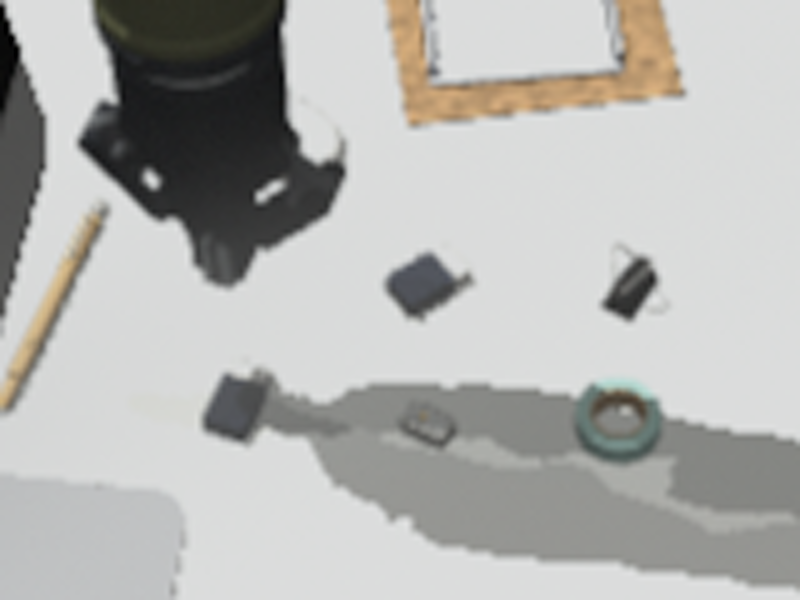

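The fingers closed on nothing, and the eraser has barely moved (dark body at side px (287,261)). I'll descend and look before closing.

```bash
python3 - <<'E'
from h import *
e=onz((288,260),"side",.014)[:2]; print(e)
bot.gripper_to(.06); bot.movep([*e,.1],down(np.radians(-12))); bot.servo_line([*e,.001],vel=.1)
print(bot.current_tool_pos(),bot.current_wrist_force(),proj([*e,0],"side"))
snap("pics/s3.png",(240,190,350,300),6)
E
```

```text
[0.62067419 0.04848524]
[0.62122092 0.04847281 0.0016505 ] [-0.10358929 -0.94257136  0.61812779] [288.40177149 262.9310877 ]
```

View pics/s3.png

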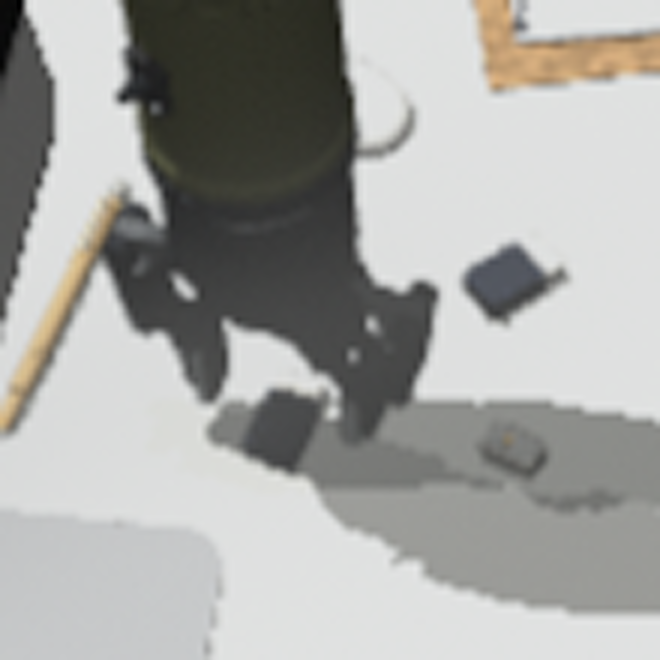

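```bash
python3 - <<'E'
from h import *
e=np.array([.6207,.0595]); bot.servo_line([.6207,.0485,.05]); bot.servo_line([*e,.05]); bot.servo_line([*e,.002],vel=.1)
bot.hold(.3); f0=bot.current_wrist_force()[2]
for z in np.arange(.001,-.010,-.001):
    bot.servo_line([*e,z],vel=.02); bot.hold(.15); f=bot.current_wrist_force()[2]-f0; 
    if abs(f)>2: break
print(z,f,bot.current_tool_pos())
snap("pics/s4.png",(240,190,350,300),6)
E
```

```text
-0.009000000000000001 0.6281157482755302 [ 0.62071995  0.05947561 -0.00897428]
```

View pics/s4.png

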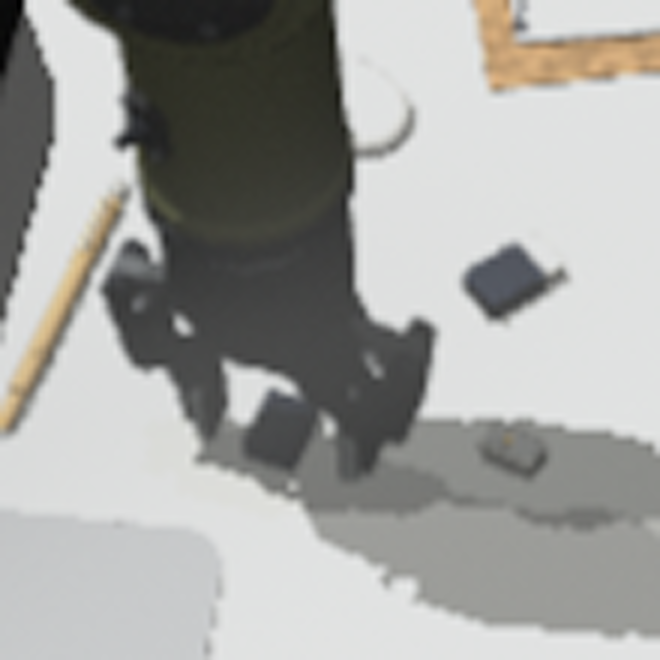

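```bash
python3 - <<'E'
from h import *
e=[.6212,.0575]; bot.servo_line([*e,-.001],vel=.05)
bot.gripper_to(.016,40); print(bot.current_width(),bot.current_finger_force(),bot.current_wrist_force())
bot.servo_line([*e,.1]); print(bot.current_width(),bot.current_finger_force())
E
```

```text
0.016191478462393456 0.0 [-0.10564941 -0.09899987 -0.30058943]
0.0160812728373554 0.0
```

```bash
python3 - <<'E'
from h import *
e=[.575,.01]; q=down(0)
bot.movep([*e,.06],q)
for w in(.016,.06):
    bot.gripper_to(w); bot.servo_line([*e,.004],vel=.1); bot.hold(.4); f0=bot.current_wrist_force()[2]
    for z in np.arange(.002,-.026,-.002):
        bot.servo_line([*e,z],vel=.02); bot.hold(.15); f=bot.current_wrist_force()[2]-f0
        if abs(f)>3: break
    print(w,z,f,bot.current_tool_pos())
    bot.servo_line([*e,.06])
snap("pics/s5.png",(240,190,400,300),5); print(bot.current_time())
E
```

```text
0.016 -0.022 5.140622128392177 [ 0.57532274  0.00996599 -0.02143229]
0.06 -0.024 0.9581464472500925 [ 0.57500749  0.01000579 -0.02400695]
32.4583
```

View pics/s5.png

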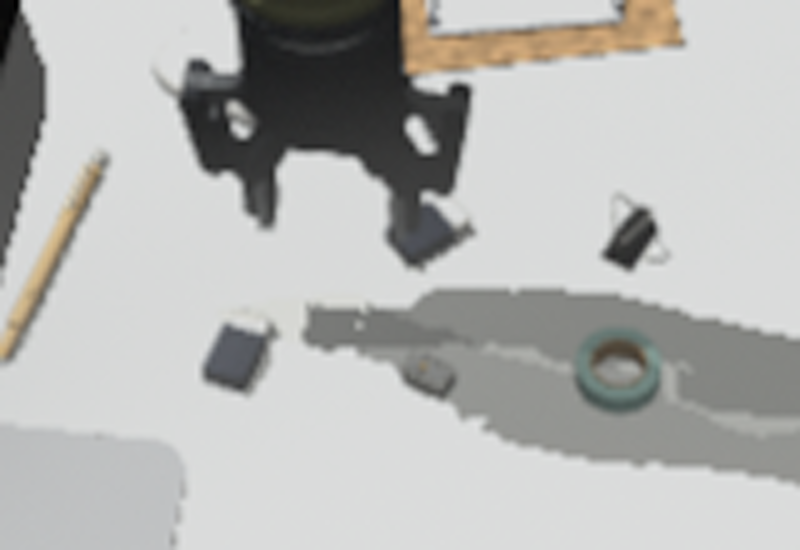

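The tip touches the desk at a reported z of about -0.021, so the real tip sits about 2 cm higher than reported. That explains both misses, and I'll offset all heights by it.

```bash
python3 - <<'E'
from h import *
pick([.621,.047],-12,.024,z=-.018,op=.06)
snap("pics/s6.png",(240,170,380,290),5)
E
```

```text
grip 0.02238628842730587 40.2118581533432 [ 0.62153537  0.04711058 -0.01720493]
lifted 0.022198137991032256 39.541869163513184
```

View pics/s6.png

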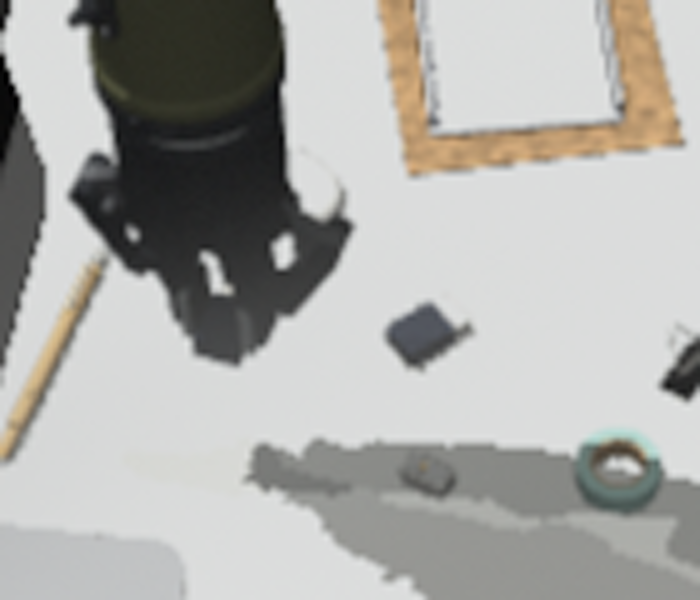

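Eraser 1 is held. The clip has been knocked to side px (377,243).

```bash
python3 - <<'E'
from h import *
place(-.03,.026,.024,z=-.010)
bot.movep([.55,.18,.12],down(-.8))
a=bot.grab_frame("top");b=bot.grab_frame("side")
A=cv2.resize(a[200:300,300:450],(600,400),interpolation=2)
B=cv2.resize(b[130:280,300:400],(400,600),interpolation=2)
C=np.full((600,800,3),0,np.uint8); C[:400,:400]=cv2.resize(a[215:295,300:380],(400,400),interpolation=2); C[:,400:]=B
cv2.imwrite("pics/c7.png",C[:,:,::-1])
E
```

```text
placed 39.05
```

View pics/c7.png

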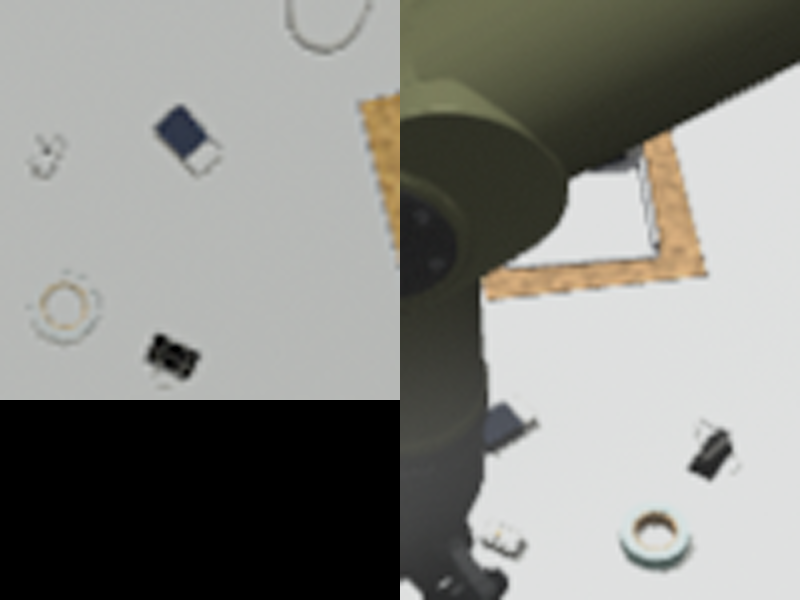

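```bash
python3 - <<'E'
from h import *
def mean(t,s,z):
    a=onz(t,"top",z)[:2]; b=onz(s,"side",z)[:2]; print(a.round(3),b.round(3)); return (a+b)/2
e2=mean((338,243),(326.5,236.5),.010); sh=mean((309.3,246),(325.8,265.3),.008); cl=mean((334.6,286.4),(378,243.3),.010)
for n,xy,yaw,w,op,z,px in[("e2",e2,-47,.024,.06,-.018,(-.03,-.026)),("sh",sh,63,.015,.05,-.0195,(.03,.028)),("clip",cl,70,.032,.062,-.018,(.03,-.026))]:
    print(n); pick(xy,yaw,w,z=z,op=op)
    if bot.current_finger_force()<5: print("MISS"); break
    place(*px,w,z=z+.008)
bot.movep([.55,.2,.15],down(-.8))
a=bot.grab_frame("top");b=bot.grab_frame("side")
C=np.hstack([cv2.resize(a[210:300,310:460],(450,270),interpolation=2)])
D=np.zeros((600,800,3),np.uint8); D[:270,:450]=C; D[:600,450:800]=cv2.resize(b[120:270,305:392],(350,600),interpolation=2)
cv2.imwrite("pics/c8.png",D[:,:,::-1])
E
```

```text
[ 0.534 -0.049] [ 0.531 -0.04 ]
[0.523 0.044] [0.522 0.049]
[ 0.394 -0.04 ] [ 0.393 -0.034]
e2
grip 0.02230869073194511 39.51199114322662 [ 0.53312407 -0.04439928 -0.01732418]
lifted 0.022366743106550107 39.24775242805481
placed 47.6583
sh
grip 0.01378985848699778 40.13907015323639 [ 0.52282966  0.04659911 -0.01882563]
lifted 0.013769494381405036 39.43133533000946
placed 55.0583
clip
grip 0.030720616693821395 38.929790876967445 [ 0.39422954 -0.03699842 -0.01727221]
lifted 0.030333304503544174 39.56110008286487
placed 63.0
```

View pics/c8.png

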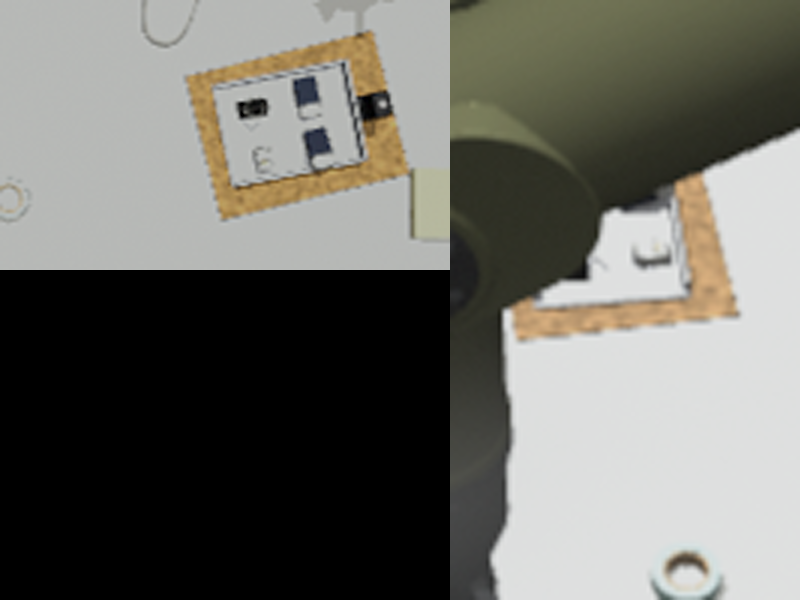

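All four things are in the pan: the erasers at crop (306,97) and (319,147), the clip at (252,107) and the sharpener at (262,157). I'll plan the carry and check IK before grasping the scoop.

```bash
cat >> h.py <<'E'
ZB=.020; G=np.array([-.089,0,.028])
DY=np.radians(36.1); DIN=np.array([.476,.331]); dx=np.array([np.cos(DY),np.sin(DY)]); dy=np.array([-dx[1],dx[0]])
FL=0.
def cmd(lip,yaw,tilt=0.,flip=0):
    """commanded TCP pose for real scoop-lip position, mouth heading yaw, tilt mouth-down"""
    S=R.from_euler("z",yaw)*R.from_euler("y",tilt)
    o=np.asarray(lip)-S.apply([.073,0,.003]); tip=o+S.apply(G)
    T=S*R.from_euler("z",np.pi/2+flip*np.pi)*R.from_euler("x",np.pi)  # z down, y = +-scoop y
    return tip+ZB*T.apply([0,0,1]), T
    
E
sed -i 's/R.from_euler("z",np.pi\/2+flip\*np.pi)\*R.from_euler("x",np.pi)/R.from_euler("z",flip*np.pi)*R.from_euler("x",np.pi)/' h.py
python3 - <<'E'
from h import *
home=np.r_[np.array([.5106,-.2661])+.073*np.array([np.cos(SY),np.sin(SY)]),.005]
lipD=DIN-.017*dx-.03*dy
for f in(0,1):
    print("flip",f)
    for l,y,t in[(home,SY,0),(home+[0,0,.12],SY,0),(np.r_[lipD,.13],DY+np.pi/2,0),(np.r_[lipD,.095],DY+np.pi/2,0)]+[(np.r_[lipD,.09],DY+np.pi/2,np.radians(k)) for k in(20,35,45)]:
        p,T=cmd(l,y,t,f); j=bot.solve_ik(p,T.as_quat()); print(p.round(3),T.apply([0,1,0]).round(2),None if j is None else np.round(j,2))
E
```

```text
flip 0
[ 0.53  -0.353  0.01 ] [0.98 0.22 0.  ] [ 0.46  0.73  0.15  1.69 -0.15  0.73  0.91]
[ 0.53  -0.353  0.13 ] [0.98 0.22 0.  ] [ 0.4   0.6   0.25  1.58 -0.17  0.98  0.92]
[0.575 0.166 0.135] [0.81 0.59 0.  ] [-0.39  0.53  0.11  1.68 -0.07  0.93  0.37]
[0.575 0.166 0.1  ] [0.81 0.59 0.  ] [-0.38  0.57  0.1   1.72 -0.07  0.85  0.38]
[0.569 0.175 0.15 ] [0.81 0.59 0.  ] [-0.76  0.51  0.3   1.78  0.27  0.84 -0.04]
[0.556 0.192 0.187] [0.81 0.59 0.  ] [-1.02  0.53  0.41  1.8   0.51  0.94 -0.35]
[0.545 0.207 0.208] [0.81 0.59 0.  ] [-1.18  0.59  0.49  1.8   0.62  1.02 -0.5 ]
flip 1
[ 0.53  -0.353  0.01 ] [-0.98 -0.22  0.  ] [ 0.15  0.85  0.72  1.7  -0.7   0.87 -1.75]
[ 0.53  -0.353  0.13 ] [-0.98 -0.22  0.  ] [ 0.05  0.77  0.95  1.59 -0.67  1.14 -1.76]
[0.575 0.166 0.135] [-0.81 -0.59  0.  ] [-0.87  0.72  0.98  1.69 -0.66  1.1  -2.2 ]
[0.575 0.166 0.1  ] [-0.81 -0.59  0.  ] [-0.85  0.75  0.95  1.73 -0.7   1.04 -2.16]
[0.569 0.175 0.15 ] [-0.81 -0.59  0.  ] [-1.19  0.76  1.14  1.78 -0.47  0.88 -2.46]
[0.556 0.192 0.187] [-0.81 -0.59  0.  ] [-1.43  0.87  1.31  1.8  -0.34  0.85 -2.65]
[0.545 0.207 0.208] [-0.81 -0.59  0.  ] [-1.54  0.95  1.34  1.8  -0.2   0.85 -2.84]
```

```bash
python3 - <<'E'
from h import *
home=np.r_[np.array([.5106,-.2661])+.073*np.array([np.cos(SY),np.sin(SY)]),.005]
p,T=cmd(home,SY); q=T.as_quat()
bot.gripper_to(.07,110)
bot.movep([.53,-.1,.2],q); bot.movep([p[0],p[1],.16],q); bot.servo_line(p,vel=.08)
bot.gripper_to(0,110); print("grip",bot.current_width(),bot.current_finger_force(),bot.current_tool_pos())
f0=bot.current_wrist_force(); bot.servo_line(p+[0,0,.12],vel=.06); bot.hold(.3)
print(bot.current_width(),bot.current_wrist_force()-f0,bot.current_wrist_torque(),bot.current_time())
lipD=DIN-.017*dx-.03*dy
p2,T2=cmd(np.r_[lipD,.13],DY+np.pi/2); bot.servo_line(p2,rot=T2.as_quat(),vel=.11); bot.hold(.2)
print(bot.current_tool_pos(),p2,bot.current_width(),bot.current_time())
a=bot.grab_frame("top");b=bot.grab_frame("side")
D=np.zeros((600,800,3),np.uint8); D[:,:400]=cv2.resize(a[170:320,180:280],(400,600),interpolation=2); D[:,400:]=cv2.resize(b[240:420,270:390],(400,600),interpolation=2)
cv2.imwrite("pics/c9.png",D[:,:,::-1]); print(proj([*lipD,.13],"top"),proj([*lipD,.13],"side"))
E
```

```text
grip 0.026450917573869602 107.96714186668396 [ 0.53039394 -0.3532414   0.01044605]
0.026770128199761035 [-0.58180148 -0.51580987 -7.26195501] [-0.11961801 -0.0374064   0.01857134] 72.2417
[0.57539085 0.16579713 0.13501471] [0.57538987 0.1658496  0.135     ] 0.02663041976018852 77.325
[222.70392317 256.65180852] [330.45301332 335.65893345]
```

View pics/c9.png

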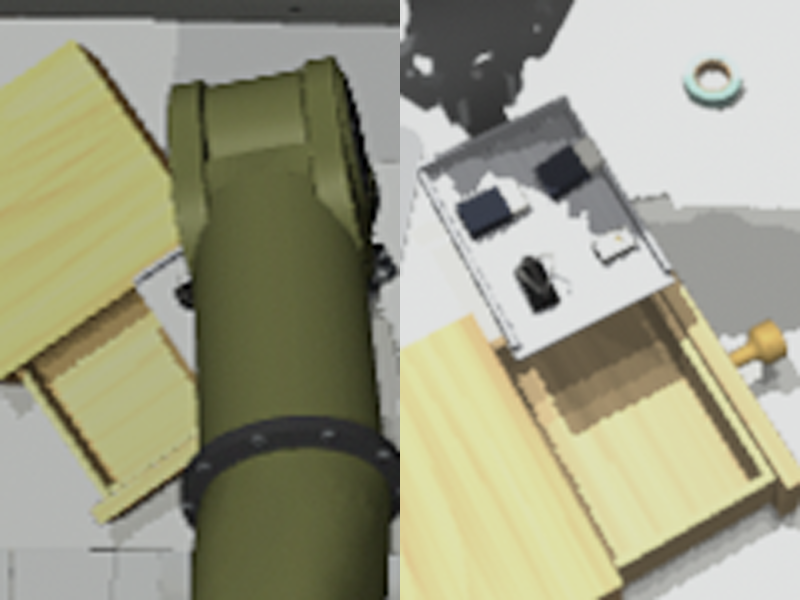

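The lip is at side px (330,336), matching the prediction, and all four things are still in the scoop. Tipping now.

```bash
python3 - <<'E'
from h import *
lipD=np.r_[DIN-.022*dx-.03*dy,.092]; Y=DY+np.pi/2
p,T=cmd(lipD,Y); bot.servo_line(p,rot=T.as_quat(),vel=.06); bot.hold(.4); f0=bot.current_wrist_force()
for k in(8,16,24,32,40,44):
    p,T=cmd(lipD,Y,np.radians(k)); bot.servo_line(p,rot=T.as_quat(),vel=.08)
bot.hold(1.)
print("f",bot.current_wrist_force()-f0,bot.current_width(),bot.current_time())
bot.grab_frame("side")
for t in["eraser_a","sharpener","clip_a","scoop_lip","drawer_in"]: print(t,[(round(d["p"],2),np.round(d["xy"])) for d in bot.search_frame(t,"side")])
print(proj(lipD,"side"),proj([*DIN,.022],"side"),proj([*(DIN-.077*dx+.079*dy),.022],"side"),proj([*(DIN-.077*dx-.079*dy),.022],"side"))
E
```

```text
f [-0.66042282  0.24420913  0.74285218] 0.02675613883629057 82.075
eraser_a [(0.77, array([335., 384.])), (0.56, array([358., 385.]))]
sharpener [(0.39, array([351., 357.]))]
clip_a []
scoop_lip [(0.78, array([312., 323.]))]
drawer_in [(0.73, array([346., 369.]))]
[332.57438772 342.06692617] [330.62379615 370.629549  ] [379.25712392 384.63661651] [342.80029949 326.51886672]
```

The wrist force rose by 0.74 N, about the weight of all four (72 g), so the scoop is empty. Returning it to the mat.

```bash
python3 - <<'E'
from h import *
lipD=np.r_[DIN-.022*dx-.03*dy,.14]; Y=DY+np.pi/2
p,T=cmd(lipD,Y,np.radians(44)); bot.servo_line(p,vel=.1)
p,T=cmd(lipD,Y); bot.servo_line(p,rot=T.as_quat(),vel=.1)
home=np.r_[np.array([.5106,-.2661])+.073*np.array([np.cos(SY),np.sin(SY)]),.005]
p,T=cmd(home,SY); bot.servo_line(p+[0,0,.12],rot=T.as_quat(),vel=.15)
bot.servo_line(p+[0,0,.015],vel=.08)
bot.hold(.3); f0=bot.current_wrist_force()
for z in np.arange(.012,-.006,-.0015):
    bot.servo_line(p+[0,0,z],vel=.03); bot.hold(.1); f=(bot.current_wrist_force()-f0)[2]
    if f>1.2: break
print("set",z,f)
bot.gripper_to(.045); bot.hold(.3); bot.gripper_to(.06); bot.servo_line(p+[0,0,.14],vel=.12)
bot.movep([.45,-.02,.25],down(0)); print(bot.current_time())
for c in("top","side"):
    im=bot.grab_frame(c); cv2.imwrite(f"pics/{c}9.png",im[:,:,::-1])
    for t in["scoop","scoop_grip","mat","eraser_a","sharpener","clip_a","drawer_front"]: print(c,t,[(round(d["p"],2),np.round(d["xy"])) for d in bot.search_frame(t,c)])
E
```

```text
set 3.469446951953614e-18 5.569209979755625
96.4583
top scoop [(0.62, array([408., 248.]))]
top scoop_grip [(0.69, array([409., 246.]))]
top mat [(0.87, array([413., 266.]))]
top eraser_a [(0.54, array([207., 281.]))]
top sharpener [(0.62, array([221., 268.])), (0.46, array([227., 272.]))]
top clip_a [(0.63, array([226., 250.]))]
top drawer_front [(0.92, array([220., 263.]))]
side scoop [(0.71, array([336., 181.]))]
side scoop_grip [(0.59, array([343., 178.]))]
side mat [(0.61, array([356., 385.]))]
side eraser_a [(0.65, array([356., 386.])), (0.59, array([334., 385.]))]
side sharpener []
side clip_a [(0.69, array([338., 384.])), (0.61, array([320., 356.]))]
side drawer_front [(0.98, array([346., 361.]))]
```

```bash
python3 - <<'E'
from h import *
for n,px,c,z in[("er",(207,281),"top",.036),("sh",(221,268),"top",.033),("clip",(226,250),"top",.038),("er",(356,386),"side",.036),("er",(334,385),"side",.036),("clip",(320,356),"side",.038)]:
    d=onz(px,c,z)[:2]-DIN; print(n,c,(d@dx).round(3),(d@dy).round(3))
bot.gripper_to(0,40); q=down(near(DY+np.pi/2,0)-np.pi*0)
F=DIN-.0925*dx-.055*dy
print(F,bot.solve_ik([*(F-.05*dx),.12],q),bot.solve_ik([*(F-.05*dx),.022],q),bot.solve_ik([*(F+.13*dx),.022],q))
bot.movep([*(F-.05*dx),.14],q); bot.servo_line([*(F-.05*dx),.022],vel=.1)
bot.hold(.3); f0=bot.current_wrist_force()
s=-.05
while s<.15:
    s+=.010 if s<.1 else .003
    bot.servo_line([*(F+s*dx),.022],vel=.04); f=-(bot.current_wrist_force()-f0)[:2]@dx
    print(round(s,3),round(f,1),end="; ")
    if f>8: break
bot.hold(.3); print("\nend",s,bot.current_tool_pos(),bot.current_wrist_force()-f0,bot.current_time())
E
```

```text
er top -0.038 0.068
sh top -0.03 0.009
clip top 0.008 -0.037
er side -0.028 0.061
er side 0.012 0.036
clip side 0.007 -0.036
[0.43366674 0.23205989] [-0.89607607  0.37524057  0.49895335  2.09328019 -0.26520534  0.73297093
 -1.16837906] [-0.80681893  0.54270402  0.40302111  2.20221556 -0.45810937  0.47574564
 -0.98437623] [-0.83702013  0.74218874  0.47079909  1.73313761 -0.4529466   0.776219
 -1.08462978]
-0.04 0.4; -0.03 0.4; -0.02 0.6; -0.01 0.1; 0.0 0.3; 0.01 0.3; 0.02 0.5; 0.03 0.3; 0.04 -0.5; 0.05 0.7; 0.06 0.2; 0.07 0.7; 0.08 0.8; 0.09 0.3; 0.1 0.0; 0.11 0.4; 0.113 4.8; 0.116 14.0; 
end 0.11599999999999999 [0.52331678 0.2974923  0.02159294] [-11.17930561  -7.84016702   9.27475779] 107.9
```

```bash
python3 - <<'E'
from h import *
F=DIN-.0925*dx-.055*dy
bot.servo_line([*(F-.06*dx),.022],vel=.15); bot.servo_line([*(F-.06*dx),.2],vel=.2)
bot.movep([.40,-.15,.3],down(0))
a=bot.grab_frame("top");print([(round(d["p"],2),np.round(d["xy"])) for d in bot.search_frame("drawer_front","top")])
def knob(im):
    h=cv2.cvtColor(im,cv2.COLOR_RGB2HSV)[170:315,130:280]; m=cv2.inRange(h,(14,190,90),(28,255,255)); ys,xs=np.nonzero(m); return len(xs),xs.mean()+130,ys.mean()+170
i0=cv2.imread("pics/top0.png")[:,:,::-1]
k0,k1=knob(i0),knob(a); print(k0,k1)
d=onz(k1[1:],"top",.044)-onz(k0[1:],"top",.044); print("knob moved",d[:2]@dx,d[:2]@dy)
cv2.imwrite("pics/top10.png",a[:,:,::-1]); b=bot.grab_frame("side"); cv2.imwrite("pics/side10.png",b[:,:,::-1])
for t in["eraser_a","sharpener","clip_a"]: print(t,[(round(d["p"],2),np.round(d["xy"])) for d in bot.search_frame(t,"side")])
print(bot.current_time())
E
```

```text
[(0.7, array([212., 251.]))]
(48, np.float64(236.64583333333331), np.float64(288.8541666666667)) (44, np.float64(215.11363636363637), np.float64(257.79545454545456))
knob moved 0.11911232624528455 0.00021839714025992182
eraser_a []
sharpener [(0.37, array([322., 373.]))]
clip_a []
112.0917
```

```bash
python3 - <<'E'
from h import *
a=cv2.imread("pics/top10.png"); i0=cv2.imread("pics/top0.png")
F0=DIN-.0925*dx
for nm,im,s0 in(("start",i0,0),("now",a,.119)):
  for off in(-.05,.06):
    print(nm,off)
    for s in np.arange(-.02,.05 if s0 else .17,.004):
        p=proj([*(F0+off*dy+(s0+s)*dx),.075],"top"); v=cv2.getRectSubPix(im,(1,1),tuple(map(float,p)))[0,0]; print(round(float(s)*1000),v.tolist(),end=" ")
    print()
E
```

```text
start -0.05
-20 [172, 174, 172] -16 [149, 153, 152] -12 [144, 149, 148] -8 [146, 151, 150] -4 [127, 132, 131] 0 [52, 64, 70] 4 [88, 126, 134] 8 [125, 176, 174] 12 [120, 174, 173] 16 [119, 171, 172] 20 [123, 173, 172] 24 [117, 168, 174] 28 [109, 162, 173] 32 [109, 163, 173] 36 [108, 161, 174] 40 [120, 172, 172] 44 [123, 175, 173] 48 [122, 175, 172] 52 [125, 174, 173] 56 [121, 174, 173] 60 [119, 173, 172] 64 [123, 174, 173] 68 [126, 175, 173] 72 [128, 174, 173] 76 [125, 175, 173] 80 [126, 174, 172] 84 [122, 174, 173] 88 [115, 170, 173] 92 [116, 169, 174] 96 [130, 174, 173] 100 [132, 175, 173] 104 [125, 174, 173] 108 [116, 171, 173] 112 [116, 171, 174] 116 [104, 156, 162] 120 [77, 118, 136] 124 [74, 114, 134] 128 [65, 102, 120] 132 [52, 82, 96] 136 [42, 69, 82] 140 [63, 107, 122] 144 [96, 158, 173] 148 [99, 161, 174] 152 [107, 170, 173] 156 [114, 175, 173] 160 [119, 175, 173] 164 [118, 175, 173] 168 [112, 174, 173] 
start 0.06
-20 [168, 170, 168] -16 [146, 151, 150] -12 [144, 149, 148] -8 [146, 151, 150] -4 [118, 123, 123] 0 [34, 43, 51] 4 [98, 139, 143] 8 [120, 174, 175] 12 [115, 170, 
[... 737 characters left out ...]
[119, 174, 172] 
now -0.05
-20 [150, 156, 155] -16 [146, 153, 152] -12 [148, 154, 153] -8 [124, 129, 128] -4 [50, 61, 65] 0 [19, 35, 43] 4 [86, 122, 126] 8 [131, 181, 179] 12 [125, 180, 179] 16 [96, 145, 152] 20 [54, 92, 108] 24 [95, 154, 170] 28 [102, 166, 179] 32 [109, 173, 177] 36 [115, 178, 177] 40 [120, 179, 176] 44 [122, 179, 177] 48 [116, 179, 177] 
now 0.06
-20 [149, 155, 153] -16 [146, 153, 152] -12 [147, 153, 152] -8 [118, 123, 123] -4 [49, 60, 65] 0 [21, 34, 44] 4 [78, 118, 126] 8 [121, 177, 179] 12 [121, 176, 179] 16 [93, 140, 150] 20 [60, 101, 109] 24 [108, 174, 175] 28 [110, 172, 178] 32 [108, 172, 177] 36 [114, 178, 177] 40 [118, 179, 176] 44 [120, 178, 176] 48 [121, 178, 176]
```

The knob moved 119 mm and the panel-to-roof gap reads about 9 mm too large, so the drawer isn't fully shut. I'll push again with the fingertip higher and the gripper leaned back from the unit.

```bash
cat > push.py <<'E'
from h import *
import sys
off=float(sys.argv[1]); tl=np.radians(float(sys.argv[2])); zr=.055; fmax=float(sys.argv[3])
F=DIN-.0925*dx+off*dy
y0=down(near(DY+np.pi/2,0)); ax=np.r_[dy,0]
T=R.from_rotvec(-ax*tl)*R.from_quat(y0)
if T.apply([0,0,1])[:2]@dx<0: T=R.from_rotvec(ax*tl)*R.from_quat(y0)
q=T.as_quat(); zt=T.apply([0,0,1]); print(zt)
P=lambda s,z=zr: np.r_[F+s*dx,z]+ZB*zt
bot.gripper_to(0,40)
bot.movep(P(.03,.16),q); bot.servo_line(P(.03),rot=q,vel=.12); bot.hold(.3); f0=bot.current_wrist_force(); s=.03
while s<.15:
    s+=.010 if s<.09 else .002
    bot.servo_line(P(s),rot=q,vel=.04); f=bot.current_wrist_force()-f0
    if s>.09: print(round(s,3),f.round(1),end="; ")
    if -f[:2]@dx>fmax: break
print(); bot.servo_line(P(.03),rot=q,vel=.15); bot.servo_line(P(.03,.2),rot=q,vel=.2); bot.movep([.40,-.15,.3],down(0))
a=bot.grab_frame("top")
def knob(im):
    h=cv2.cvtColor(im,cv2.COLOR_RGB2HSV)[170:315,130:280]; m=cv2.inRange(h,(14,190,90),(28,255,255)); ys,xs=np.nonzero(m); return xs.mean()+130,ys.mean()+170
d=onz(knob(a),"top",.044)-onz(knob(cv2.imread("pics/top0.png")[:,:,::-1]),"top",.044); print("knob moved",d[:2]@dx,d[:2]@dy)
cv2.imwrite("pics/top11.png",a[:,:,::-1]); b=bot.grab_frame("side"); cv2.imwrite("pics/side11.png",b[:,:,::-1]); print(bot.current_time())
for o in(-.05,.06):
    print([int(cv2.getRectSubPix(a,(1,1),tuple(map(float,proj([*(DIN-.0925*dx+o*dy+x*dx),.075],"top"))))[0,0,1]) for x in np.arange(.1,.17,.003)])
E
python3 push.py -.055 20 22
```

```text
[ 0.27634882  0.20151702 -0.93969262]Traceback (most recent call last):
  File "push.py", line 11, in <module>
    bot.movep(P(.03,.16),q); bot.servo_line(P(.03),rot=q,vel=.12); bot.hold(.3); f0=bot.current_wrist_force(); s=.03
                             ~~~~~~~~~~~~~~^^^^^^^^^^^^^^^^^^^^^^
plant.PlanningError: the arm cannot follow that straight line within its joint ranges
```

```bash
sed -i 's/P(\.03/P(S0/g; s/s=\.03$/s=S0/; s/^bot.gripper_to(0,40)/S0=.08; bot.gripper_to(0,40)/' push.py; python3 push.py -.055 12 22
```

```text
[ 0.16799054  0.12250081 -0.9781476 ]
0.092 [ 0.8 -0.9  0.9]; 0.094 [ 0.  -1.   0.9]; 0.096 [ 0.4 -0.5  1.2]; 0.098 [0.4 0.1 1. ]; 0.1 [-0.1 -0.7  1.1]; 0.102 [-0.  -1.3  0.7]; 0.104 [-0.3 -0.6  0.3]; 0.106 [ 0.8 -0.3  0.8]; 0.108 [-0.6  0.7  0.3]; 0.11 [-0.1 -0.8  0.3]; 0.112 [ 0.2 -0.6  0. ]; 0.114 [-4.1 -2.9  3.2]; 0.116 [-8.9 -7.3  9. ]; 0.118 [-14.3 -10.5  11.1]; 0.12 [-18.3 -14.1  16.1]; 
knob moved 0.11986808396027876 -0.0001314635269594226
123.0083
[153, 152, 154, 146, 114, 61, 37, 63, 146, 181, 181, 173, 123, 92, 145, 166, 166, 173, 178, 179, 179, 179, 179, 179]
[154, 153, 153, 150, 107, 62, 38, 48, 150, 178, 177, 167, 121, 100, 161, 176, 171, 171, 177, 178, 178, 179, 178, 179]
```

```bash
python3 - <<'E'
from h import *
print(bot.finish_job())
E
```

```text
the job is handed in; nothing more can be done
None
```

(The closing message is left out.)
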